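Show a fishing float to the inspection camera

ROBOT

A 7-joint arm with a two-finger parallel gripper is mounted at the origin on the work surface. World frame = base frame: x ahead of the robot, y to its left, z up, the work surface at z = 0. Lengths are in m, angles in rad, forces in N, time in s.
With the tool pointing down it reaches from about 0.35 to 0.9 m from the base axis. Payload 8.1 kg.
Tool frame: the origin (TCP) lies midway between the tips of the shut fingers; the grasp point (between the pads) lies 19 mm behind it; x points along the fingers, z is the direction in which the jaws open and shut, and the axes are right-handed (so a half turn about x gives the same grasp; the last joint's range is limited). The gripper opens to 92 mm and grips with 3 to 60 N. Pads are 19 mm wide; open, the fingers measure 130 mm over their backs; the gripper's body (75 mm by 190 mm) begins 47 mm behind the grasp point.
Start: joints at [-1.391, 0.434, 0.025, 1.573, -0.012, 1.134, -0.075], TCP at [0.174, 0.6, 0.227] pointing down, gripper open.
Joint ranges: [-2.62, 2.62], [-0.44, 2.09], [-1.27, 1.32], [0.08, 2.57], [-1.32, 4.46], [0.12, 2], [-2.74, 2.74]. Speed limits (rad/s): [2.22, 2.22, 3.01, 3.01, 3.14, 3.14, 3.14].

INTERFACE

Orientations are given as a rotation vector (axis times angle).
In Python, from cell import arm gives the robot as it stands. The module is installed in compiled form; this text tells all that it offers.
- The arm moves only by the tool move_arm, never from a script. Its argument "steps" is text: rows parted by semicolons, each of 5 numbers parted by spaces: the shift along the tool's x, y, z in m, then the turn about the tool's x in rad, then the closure in counts, from 0 (fully open) to 255 (shut). A call has 1 to 10 rows; each row is the pose to reach, as a shift and turn from the pose commanded when the call began, along the tool's axes at that moment; what a row does not reach only later rows make up. A row lasts 1/12 s, in which the tool goes at most 41.7 mm and 7.16 degrees, less where a joint would pass 70% of its speed; a pose out of reach is approached as far as the arm can. A call with a gripper value outside its range is refused whole. The fingers move at their own pace and stop on an object; "squeeze" is the grip in N (left out, the last holds). Time passes only in rows, so rows that repeat a pose let the fingers close. It gives the time, the measured TCP pose, the force and the opening at its end, in the units of the state.
- arm.observe(): the state, without advancing time (a new reading comes with each control period).
- arm.get_image(name): name is "scene" or "top" or "wrist"; returns a dict with "img" (400x640x3 uint8, blue, green, red), "z_map" (400x640 float32, m along the optical axis (not along the pixel's ray), 0 where there is no reading), "vfov" (degrees; the focal length in pixels is half the picture's height over the tangent of half this angle, whatever the lens; pixels are square), "cx", "cy" (the principal point, pixels), "extrinsics" (4x4, takes a point from camera to world coordinates). Camera axes: x right, y up, looking along -z (the intrinsics and any distortion apply to the point x, -y, -z); pixel columns grow to the right and rows downward; lengths in m; the calibration is good to about 2 mm. A picture is of the moment at which its call begins.
- arm.sign_off(): hands the job in, once; it reports no verdict.
The state is a dict: "clock": time; "joints": joint angles; "dq": joint speeds; "joint_efforts": joint torques, N m; "position": TCP position; "ee_rot": TCP orientation; "force": force on the tool from outside, world axes, zero at the start; "ft_torque": the same for the moment, N m; "width": opening from 0.0 (shut) to 1.0 (fully open).
Only numpy, scipy, OpenCV 4.12 (cv2) and the standard library are available. Lean on these libraries where they do the work, as an engineer would, in place of code of your own. Each camera call takes 0.05 s, during which the arm holds its last target.

TASK

Take the short, round-bodied float off the drying rack and hold it up in the air for the inspection camera: body centred at lens height midway between the lens and the light panel, parallel to the slanted guide line on the panel and with its long black antenna at the line's upper end. Touch nothing of the camera station and leave the two slim floats, the cup and the jar where they are. Finish still holding the float there, steadily, in the gripper; do not put it down.

Things in the scene. Friction and masses are not known exactly. Their poses are not given: they have to be found in the camera images.
- round_float: the float to show: round body 36 mm thick, 74 mm long, a wooden stem on one side and a longer thin black antenna (6 mm) on the other; 238 mm in all, about 35 g. Origin on its axis in the middle of the thickest part (22 mm straight band, the place to grip, near the centre of mass); x axis along the float to the antenna tip. Starts level in a rack slot, axis 55 mm above the table
- round_float_tip (a point): tip of the round float's antenna, 150 mm from the float's origin along its x; the stem ends 88 mm the other way
- slim_float_a: a float of the same colours with a slim spindle body 18 mm thick and 105 mm long, lying in another slot; same overall length, origin and axes as the round float. Stays where it is
- slim_float_b: the other slim float, identical to slim_float_a, in the remaining slot. Stays where it is
- rack: wooden drying rack, fixed; base 280 x 150 x 12 mm, origin at the centre of its underside. Two rails along its x at y = -60 and +60 mm (12 mm thick) carry the floats in three slots at x = -90, 0, +90 mm, one float each, in any order, lying along y with all antennas towards +y. Slots open upwards, 10 mm wide, cheeks up to 66 mm above the table
- station: inspection station, fixed: dark base plate 100 x 360 x 12 mm, small black camera on a post at its +y end looking along -y at an upright light panel at its -y end. Origin on the table below the viewing place. Lens at y = +133 mm, panel face at y = -135 mm. Camera 50 mm wide, top at 222 mm; panel 200 mm wide, 125 to 245 mm above the table
- viewing_place (a point): the point in the air midway between lens and panel (to 1 mm) at lens height, 200 mm above the table, where the middle of the float's body belongs
- lens (a point): centre of the camera lens's front glass, 200 mm above the table
- guide_line: straight black line 170 mm long and 5 mm wide printed on the panel face, sloping 25 degrees to the level, upper end towards the station's +x. Origin at its middle, at lens height; x axis runs up along the line
- paint_cup: open orange plastic paint cup, rim 72 mm across, 80 mm high, to the right of the station behind its panel; origin at the centre of its underside. Stays where it is
- paint_jar: small closed jar 56 mm across, 75 mm high, beyond the rack and camera as seen from the robot; origin at the centre of its underside. Stays where it is

How it is judged:
On the way:
1. the round float is lifted clear of the rack in the gripper (contact force between the fingers and round_float above 0.5 N and contact force between round_float and rack below 0.05 N and height (world z) of round_float above 0.09 m), for 0.2 s.
At the end, for the whole second after the job is handed in: the round float is held still in the gripper, touching neither rack nor station, its origin within 22 mm of the viewing place, its axis within 0.19 rad (11 degrees) of the guide line's direction, antenna at the upper end; slim floats within 15 mm and cup and jar within 30 mm of where they started (distance between round_float and viewing_place below 0.022 m and angle between the x axis of round_float and the x axis of guide_line, either way round below 0.19 rad and x of round_float_tip in the frame of guide_line above 0.1 m and contact force between the fingers and round_float above 0.5 N and contact force between round_float and rack below 0.05 N and contact force between round_float and station below 0.05 N and linear speed of round_float below 0.03 m/s and angular speed of round_float below 0.3 rad/s and distance of each of slim_float_a, slim_float_b from where it was at the start of the episode below 0.015 m and distance of each of paint_cup, paint_jar from where it was at the start of the episode below 0.03 m); the arm keeps its last pose, push and grip.
It fails at once if a slim float is taken out of place (distance of any of slim_float_a, slim_float_b from where it was at the start of the episode above 0.025 m).
It fails at once if cup or jar is knocked away (distance of any of paint_cup, paint_jar from where it was at the start of the episode above 0.03 m).
It fails at once if the camera station is bumped (contact force between station and the arm above 2 N or contact force between station and the fingers above 2 N or contact force between station and round_float above 2 N).
It also fails if it takes over 45 s, if anything falls off the work surface, if the arm or the gripper's body presses on something with over 40 N, if the wrist force passes 120 N, or if a joint passes its speed limit or range.

## Working session

There is one attempt and no reset: what is moved stays moved. The work goes in short steps, Python scripts to look and compute and a tool call to move; the robot and the scene stay as the last step left them, time stands still between calls to the robot, and variables do not carry over. Pictures are saved under pics/ and viewed, and the job is handed in when it is done.

Besides the shell and the picture viewer there is one more tool, called after "Call:" as name(argument=value, ...) on one line, values as JSON. move_arm: Moves the arm, as the interface text tells. Its arguments: {"type":"object","properties":{"steps":{"type":"string"},"squeeze":{"type":"number"}},"required":["steps"]}

```bash
mkdir -p pics; cat > h.py <<'E'
import numpy as np, cv2
from cell import arm
def grab(n,f):
    d=arm.get_image(n); cv2.imwrite('pics/'+f,d['img']); np.save('pics/'+f[:-4]+'.npy',d,allow_pickle=True); return d
def load(f): return np.load('pics/'+f+'.npy',allow_pickle=True).item()
def foc(d): return d['img'].shape[0]/2/np.tan(np.radians(d['vfov'])/2)
def ray(d,u,v):
    f=foc(d); E=d['extrinsics']; r=np.array([(u-d['cx'])/f,-(v-d['cy'])/f,-1]); return E[:3,3],E[:3,:3]@r
def onz(d,u,v,z):
    o,r=ray(d,u,v); return o+r*(z-o[2])/r[2]
def zpt(d,u,v):
    o,r=ray(d,u,v); return o+r*d['z_map'][int(v),int(u)]
def proj(d,p):
    E=d['extrinsics']; c=E[:3,:3].T@(np.asarray(p)-E[:3,3]); f=foc(d); return d['cx']+f*c[0]/-c[2], d['cy']-f*c[1]/-c[2]
E
python3 - <<'E'
from h import *
for n in ['scene','top','wrist']:
    d=grab(n,n+'0.png'); print(n,{k:v for k,v in d.items() if k not in('img','z_map')})
print(arm.observe())
E
```

```text
scene {'vfov': 50.80158393611074, 'cx': 319.6179420450603, 'cy': 203.89957860547054, 'extrinsics': array([[-0.46825907, -0.65446905,  0.593636  ,  1.34054052],
       [ 0.88344075, -0.35917496,  0.30087504,  0.36465016],
       [ 0.01630579,  0.6653297 ,  0.74637156,  1.02152142],
       [ 0.        ,  0.        ,  0.        ,  1.        ]])}
top {'vfov': 53.865273358315825, 'cx': 317.5088646425095, 'cy': 200.85051702304747, 'extrinsics': array([[ 0.01199559,  0.98937367, -0.14489941,  0.45343076],
       [-0.99972682,  0.00895956, -0.0215871 , -0.00654891],
       [-0.02005947,  0.14511878,  0.98921088,  1.24643627],
       [ 0.        ,  0.        ,  0.        ,  1.        ]])}
wrist {'vfov': 70.99184388750719, 'cx': 319.40968530679135, 'cy': 199.319940820213, 'extrinsics': array([[ 0.27796894, -0.91537586, -0.29123924,  0.09466683],
       [ 0.96058931,  0.26450567,  0.08546887,  0.62349034],
       [-0.00120171, -0.30351899,  0.95282463,  0.38331999],
       [ 0.        ,  0.        ,  0.        ,  1.        ]])}
{'clock': 0.15, 'joints': array([-1.39060991,  0.43503013,  0.02501362,  1.57384333, -0.01159519,
        1.13398016, -0.075094  ]), 'dq': array([ 0.00087007,  0.00032959,  0.00297286, -0.00226258, -0.00112964,
        0.00051309, -0.00012166]), 'joint_efforts': array([ 1.48057359e-03, -6.68257356e+01,  9.85828377e-01, -3.14691746e+01,
       -6.04408910e-02,  3.94933973e-02,  9.62646436e-05]), 'position': array([0.17436228, 0.59981451, 0.2261634 ]), 'ee_rot': array([-0.99908345,  1.33067597,  0.99781176]), 'force': array([ 0.07640269, -0.61569097,  0.24041019]), 'ft_torque': array([-0.02085216,  0.02999828, -0.02158569]), 'width': 0.9994587789705581}
```

View pics/scene0.png

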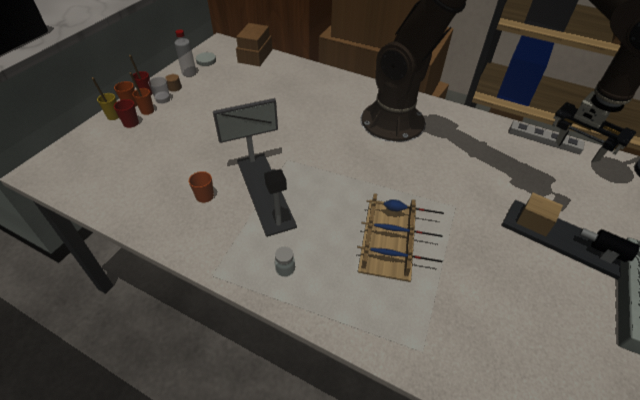

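View pics/top0.png

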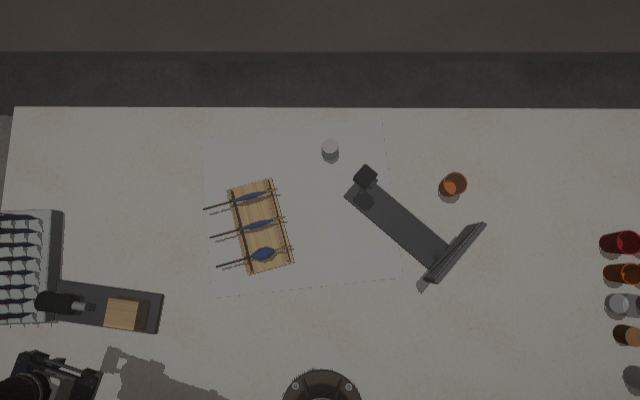

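```bash
python3 -c "
from scipy.spatial.transform import Rotation as R
print(R.from_rotvec([-0.99908345,  1.33067597,  0.99781176]).as_matrix().round(3))"
```

```text
[[-0.    -0.96   0.279]
 [-0.001  0.279  0.96 ]
 [-1.    -0.    -0.001]]
```

The round float is in the rack slot nearest the robot (top view, about (263,255)). The station is at top (365,178) to (455,250). The tool always points straight down, so the 25° tilt has to come from pivoting the float in the grip. I'll zoom in on both areas.

```bash
python3 - <<'E'
from h import *
d=load('top0'); im=d['img']
a=cv2.resize(im[160:300,190:320],None,fx=5,fy=5,interpolation=cv2.INTER_CUBIC)[:600]
a=cv2.convertScaleAbs(im[165:285,195:315],alpha=1.8); a=cv2.resize(a,(600,600),interpolation=cv2.INTER_CUBIC); cv2.imwrite('pics/topcrop.png',a)
s=load('scene0'); b=cv2.convertScaleAbs(s['img'][180:290,340:460],alpha=1.8); cv2.imwrite('pics/scenecrop.png',cv2.resize(b,(640,587),interpolation=cv2.INTER_CUBIC))
b=cv2.convertScaleAbs(s['img'][90:240,200:310],alpha=1.8); cv2.imwrite('pics/stcrop.png',cv2.resize(b,(440,600),interpolation=cv2.INTER_CUBIC))
h=cv2.cvtColor(im,cv2.COLOR_BGR2HSV); m=cv2.inRange(h,(100,90,30),(130,255,255)); m[:, :190]=0;m[:,320:]=0
n,l,st,c=cv2.connectedComponentsWithStats(m)
for i in range(1,n):
    if st[i,4]>20:
        print(st[i],c[i],onz(d,*c[i],.055))
E
```

```text
[233 192  32  10  90] [249.24444444 195.91111111] [0.6414054  0.22965187 0.055     ]
[240 220  33  10 100] [255.98 224.22] [0.55439486 0.20583208 0.055     ]
[251 248  23  11 154] [262.23376623 252.90909091] [0.4680985  0.18394065 0.055     ]
```

View pics/topcrop.png

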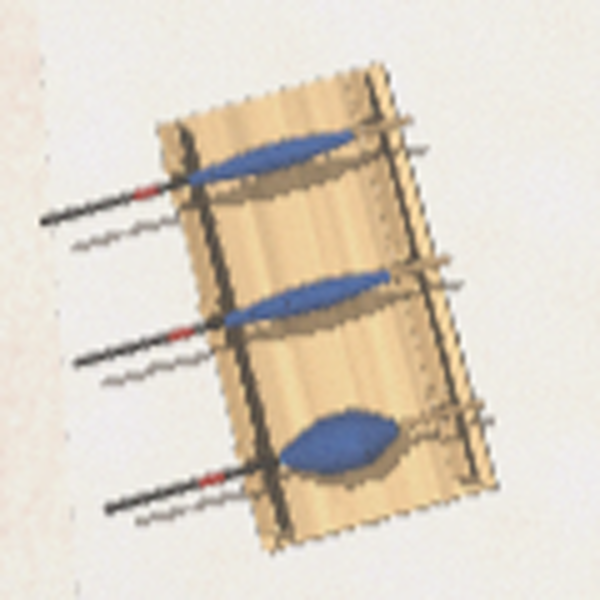

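View pics/scenecrop.png

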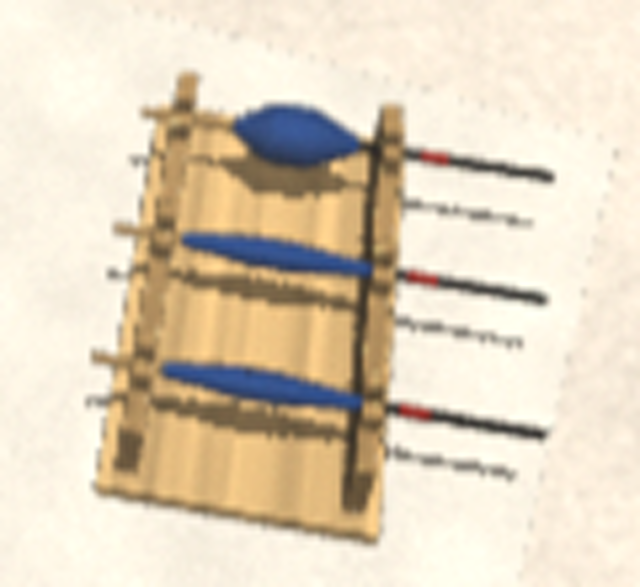

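View pics/stcrop.png

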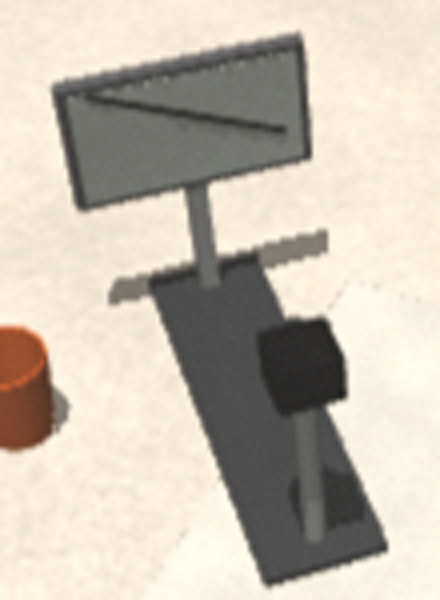

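```bash
python3 - <<'E'
from h import *
d=load('top0'); f=foc(d)
v,u=np.mgrid[0:400,0:640]
E=d['extrinsics']; r=np.stack([(u-d['cx'])/f,-(v-d['cy'])/f,-np.ones_like(u,float)],-1)
P=(r*d['z_map'][...,None])@E[:3,:3].T+E[:3,3]
np.save('pics/topP.npy',P)
H=(P[...,2]*1000).round().astype(int)
print('table',np.median(H[180:280,320:340]))
print('u',list(range(236,296,2)))
for vv in range(176,282,3): print(vv,H[vv,236:296:2])
# local rack coords of high pts
E
```

```text
table 1.0
u [236, 238, 240, 242, 244, 246, 248, 250, 252, 254, 256, 258, 260, 262, 264, 266, 268, 270, 272, 274, 276, 278, 280, 282, 284, 286, 288, 290, 292, 294]
176 [-1  1  1  0 -2  2  7  5  0  3  0 -1  4  3 -3  2  0  0 -5  0  4  4  3 -1
  4 -1  3  0  4  4]
179 [ 0 -2  2  8  1  2  2  1 -1  3  3 -1  3  3 48 57 12 13  4  6  0  0  3  1
  2 -2 -1  1 -3  2]
182 [ 1  5 -4  1  3 -1  1 -4 14 10 10 12 11 11 13 49 49 14  9  2  0 -2 -2 -1
  4  1  3  2  1  4]
185 [ 1  6 -1  8 13 11 16 11 10 15 13 15 10 15 12 49 68 21 16  4  1  1 -2  4
  3  0  2 -1 -2 -2]
188 [13  9 11 16 10 12 14 14 14 15 14  8 14 10 14 66 68 47 12 64 61  3 -2  1
 -1  1  2 -1  0 -2]
191 [12  6 13 10 12 13 11 15 15 10 11 58 54 57 61 61 59 68 14 12  4  1  1  3
  0  1 -2 -1  3  4]
194 [ 7 11 10 15 14 60 66 67 61 65 63 62 58 10 12 10 66 64 34 13 -7  1 -1  3
 -1 -2  1  6  0  1]
197 [10 57 59 63 64 62 66 60 58 59 13  9 19  8  9 14 10 56 55 15 13 -1  4 -3
  4  2  0 -2  3  1]
200 [62 62 60 57 12 13  9 11  7 13 12 12 11 11  7  5 13 49 55 20 14  0  0 -1
  2  3  5 -1  2  1]
203 [ 8 12 16 13 15 11 12 14 14 14 11 13 10 11 13 13 14 48 52 47
[... 2098 characters left out ...]
1
 13 54  8 17 10 -2]
263 [ 0  1  0  3 68 48 51 32 10 14 15  9 10  9  7  9 14 11 12 13 12 11 11 11
 11 13 10  2  2 -2]
266 [ 2 -3  1  1  1 51 54 46 14 10  8 16 12 14 18  9 13 10 10 11 15 13 -2  1
 -2  3 -1  3 -3  0]
269 [ 0  3  1  0  1 12 56 54 22 11 14 11 15  9 14 12  4  0 -1  3  2  1  2 -1
  2  1  3  3  4  0]
272 [-2 -1  4 -2  1 -2  9 11  9 14 13 -3  3 -4  1  2  1 -2  1  4  1  1  0 -1
  4 -3  2  1  2  2]
275 [ 1  0  2  4  2  4 -5 -1  6  1 -3  1  1  3 -1  1 -2  4  0  2  5  1 -4  0
  1  2  6  4  5  2]
278 [ 2  3  3 -1  2 -2  2  0  2 -2  4 -1 -3  1 -2 -2  2  5  1  3  2  2  0  0
  1  1 -2  0  6  2]
281 [-6  0  1  0  3  5  1  1  2 -3  1  3 -2 -2 -1  1 -2  1 -1  1  3  0 -2 -2
  0 -1  1 -2 -1 -4]
```

```bash
python3 - <<'E'
from h import *
d=load('top0'); P=np.load('pics/topP.npy'); im=d['img']; h=cv2.cvtColor(im,cv2.COLOR_BGR2HSV)
s=load('scene0'); 
hs=cv2.cvtColor(s['img'],cv2.COLOR_BGR2HSV); m=cv2.inRange(hs,(100,90,30),(130,255,255)); m[:180]=0;m[290:]=0;m[:,:340]=0;m[:,460:]=0
n,l,st,c=cv2.connectedComponentsWithStats(m)
for i in range(1,n):
    if st[i,4]>20: print('scene blob',st[i],c[i],onz(s,*c[i],.055))
# base plate
reg=np.zeros(im.shape[:2],bool); reg[150:300,335:495]=1
dark=(im.max(2)<75)&reg
Z=P[...,2]
base=dark&(Z<.035)
pts=[onz(d,u,v,.012)[:2] for v,u in zip(*np.nonzero(base))]
r=cv2.minAreaRect(np.float32(pts)*1000); print('base rect',r, cv2.boxPoints(r), base.sum())
cam=reg&(Z>.205)&(np.arange(640)[None]<400); q=P[cam]; print('cam',q.mean(0),cv2.minAreaRect(np.float32(q[:,:2])*1000))
pan=reg&(Z>.23)&(np.arange(640)[None]>400); q=P[pan]; print('panel top',len(q),q.mean(0),cv2.minAreaRect(np.float32(q[:,:2])*1000))
vis=im.copy(); vis[base]=(0,0,255); vis[cam]=(0,255,0); vis[pan]=(255,0,0)
cv2.imwrite('pics/stm.png',cv2.resize(vis[140:310,320:500],None,fx=3.4,fy=3.4,interpolation=0))
# guide line + panel plane in scene
E
```

```text
scene blob [384 200  23  11 162] [395.05555556 204.95679012] [0.46385689 0.18079219 0.055     ]
scene blob [375 224  35   8 113] [391.78761062 227.25663717] [0.5509783  0.20418169 0.055     ]
scene blob [371 248  37   9 132] [389.21969697 251.96212121] [0.63730791 0.2303352  0.055     ]
base rect ((581.93505859375, -206.51150512695312), (413.38299560546875, 341.07373046875), 79.13611602783203) [[ 375.4981   -377.35645 ]
 [ 710.45905  -441.6408  ]
 [ 788.372     -35.666565]
 [ 453.41107    28.617798]] 3413
cam [ 0.65544587 -0.10436112  0.29352605] ((581.645751953125, -55.002037048339844), (58.11629104614258, 267.8985290527344), 57.05840301513672)
panel top 648 [ 0.4722075  -0.30751046  0.3462199 ] ((444.22308349609375, -223.1778106689453), (123.06521606445312, 415.820068359375), 14.052669525146484)
```

View pics/stm.png

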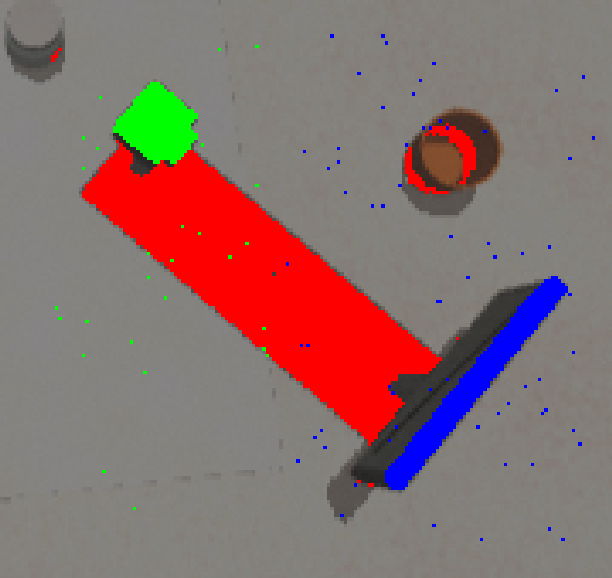

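```bash
python3 - <<'E'
from h import *
d=load('top0'); P=np.load('pics/topP.npy'); im=d['img']; Z=P[...,2]
reg=np.zeros(im.shape[:2],bool); reg[150:300,335:495]=1
def big(m):
    m=cv2.morphologyEx(m.astype(np.uint8),cv2.MORPH_OPEN,np.ones((3,3))); n,l,s,c=cv2.connectedComponentsWithStats(m); return l==1+np.argmax(s[1:,4])
base=big((im.max(2)<75)&reg&(Z<.035))
cam=big(reg&(Z>.205)&(Z<.25)&(np.arange(640)[None]<400))
pan=big(reg&(Z>.23)&(Z<.27)&(np.arange(640)[None]>400))
pl=lambda m,z:np.float32([onz(d,u,v,z)[:2]*1000 for v,u in zip(*np.nonzero(m))])
print('cam',np.median(Z[cam]),'pan',np.median(Z[pan]))
rb=cv2.minAreaRect(pl(base,.012)); rc=cv2.minAreaRect(pl(cam,.222)); rp=cv2.minAreaRect(pl(pan,.245))
for r in (rb,rc,rp): print(r,cv2.boxPoints(r).round(0).tolist())
# same in scene view: camera top + panel: use z_map
s=load('scene0'); f=foc(s); v,u=np.mgrid[0:400,0:640]; r=np.stack([(u-s['cx'])/f,-(v-s['cy'])/f,-np.ones_like(u,float)],-1)
PS=(r*s['z_map'][...,None])@s['extrinsics'][:3,:3].T+s['extrinsics'][:3,3]; np.save('pics/sceneP.npy',PS)
m=np.zeros((400,640),bool); m[95:150,205:285]=1; m&=(PS[...,2]>.13)&(PS[...,2]<.26)
m=big(m); q=PS[m]
# plane fit RANSAC-ish
for _ in range(5):
    c=q.mean(0); n=np.linalg.svd(q-c,full_matrices=0)[2][2]; k=abs((q-c)@n)<.006; q=q[k]
print('panel plane c',c,'n',n, len(q)); 
t=np.cross([0,0,1],n); a=(q-c)@t; print('extent along',np.percentile(a,[.5,99.5]),'z',np.percentile(q[:,2],[.5,99.5]))
g=s['img'].max(2); line=m&(g<60); line=cv2.erode(m.astype(np.uint8),np.ones((7,7))).astype(bool)&(g<np.median(g[m])-25)
L=PS[line]; print(line.sum())
# cast rays to plane
o=s['extrinsics'][:3,3]; pts=[]
for vv,uu in zip(*np.nonzero(line)):
    o,rr=ray(s,uu,vv); pts.append(o+rr*((c-o)@n)/(rr@n))
pts=np.array(pts); lc=np.median(pts,0); w=np.linalg.svd(pts-pts.mean(0),full_matrices=0)[2][0]; pr=(pts-pts.mean(0))@w
print('line centre',pts.mean(0),'mid',pts.mean(0)+w*(pr.min()+pr.max())/2,'dir',w,'len',np.ptp(pr))
E
```

```text
cam 0.221411250099115 pan 0.24347811212477488
((574.4600219726562, -223.8724365234375), (348.1099853515625, 99.66415405273438), 49.37100601196289) [[423.0, -324.0], [499.0, -388.0], [726.0, -124.0], [650.0, -59.0]]
((669.8363647460938, -113.2812271118164), (56.27385711669922, 51.82740783691406), 50.94124984741211) [[632.0, -119.0], [672.0, -151.0], [708.0, -108.0], [667.0, -75.0]]
((474.6650085449219, -341.10186767578125), (18.82172203063965, 199.47927856445312), 49.3491325378418) [[393.0, -283.0], [544.0, -413.0], [556.0, -399.0], [405.0, -269.0]]
panel plane c [ 0.47670474 -0.34318422  0.19303241] n [-0.65160782 -0.75854043 -0.00486469] 1847
extent along [-0.10002027  0.09710122] z [0.13198685 0.24860257]
55
line centre [ 0.47383385 -0.34075671  0.1990608 ] mid [ 0.47447128 -0.34130656  0.19941687] dir [ 0.69738867 -0.60157505  0.38955937] len 0.16366262741718052
```

```bash
python3 - <<'E'
from h import *
P=np.load('pics/topP.npy'); Q=P.reshape(-1,3)
a=np.array([.174,.6]);b=np.array([.466,.1825]);t=(b-a)/np.linalg.norm(b-a)
s=(Q[:,:2]-a)@t; w=abs((Q[:,:2]-a)@[-t[1],t[0]])
for k in np.arange(.1,.6,.05):
    m=(abs(s-k)<.025)&(w<.12)&(Q[:,2]<1); print(round(k,2),m.sum(),np.percentile(Q[m,2],99.5) if m.sum() else None)
E
```

```text
0.1 1747 0.33564551764044454
0.15 1488 0.09262438634115629
0.2 1287 0.010437669577532234
0.25 1264 0.006397251438081978
0.3 1259 0.006320444607440762
0.35 1235 0.0061501778844729954
0.4 1232 0.05854112316266136
0.45 1188 0.06621435663094483
0.5 1269 0.07446176616593363
0.55 1237 0.06990113654063879
```

Call:
move_arm(steps="-0.05 0 0 0 0; -0.08 -0.03 -0.02 0.1 0; -0.08 -0.06 -0.05 0.22 0; -0.08 -0.09 -0.075 0.34 0; -0.08 -0.12 -0.1 0.46 0; -0.08 -0.155 -0.125 0.58 0; -0.08 -0.19 -0.15 0.7 0; -0.08 -0.22 -0.175 0.82 0; -0.08 -0.25 -0.2 0.94 0; -0.08 -0.28 -0.225 1.02 0")

```text
clock: 0.98
position: [0.3813, 0.3037, 0.3067]
ee_rot: [-0.205, 1.561, 0.205]
force: [1.3, -0.1, 0.2]
width: 1.002
```

```bash
cat >> h.py <<'E'
from scipy.spatial.transform import Rotation as Ro
def st():
    o=arm.observe(); R=Ro.from_rotvec(o['ee_rot']).as_matrix(); return o,R
def go(x,y,z,yawdeg=None):
    o,R=st(); yaw=np.degrees(np.arctan2(R[1,2],R[0,2]))
    print('pos',o['position'].round(4),'yaw',yaw.round(2),'t',o['clock'],'w',o['width'],'j',o['joints'].round(2))
    print('shift',(R.T@(np.array([x,y,z])-o['position'])).round(4), 'turn', None if yawdeg is None else np.radians(-((yawdeg-yaw+180)%360-180)).round(3))
E
python3 -c "
from h import *
go(.466,.1825,.2,15.3)"
```

```text
pos [0.3813 0.3037 0.3067] yaw 14.95 t 0.9833 w 1.0021682580378428 j [-1.09  0.14  0.35  1.79 -0.05  1.22 -0.46]
shift [ 0.1067 -0.139   0.0505] turn -0.006
```

Call:
move_arm(steps="0.02 -0.03 0.012 0 0; 0.04 -0.06 0.024 0 0; 0.06 -0.09 0.036 0 0; 0.08 -0.115 0.045 0 0; 0.1 -0.139 0.05 0 0; 0.1067 -0.139 0.05 0 0; 0.1067 -0.139 0.05 0 0; 0.1067 -0.139 0.05 0 0")

```text
clock: 1.65
position: [0.4651, 0.1856, 0.1999]
ee_rot: [-0.21, 1.562, 0.21]
force: [0.4, 1.0, 0.8]
width: 1.0
```

```bash
python3 - <<'E'
from h import *
go(.466,.1825,.2,15.3)
d=grab('wrist','w1.png')
h=cv2.cvtColor(d['img'],cv2.COLOR_BGR2HSV); m=cv2.inRange(h,(100,90,30),(130,255,255))
n,l,s,c=cv2.connectedComponentsWithStats(m)
for i in range(1,n):
    if s[i,4]>100: print(s[i],c[i],onz(d,*c[i],.055))
print('proj of est',proj(d,[.466,.1825,.055]))
E
```

```text
pos [0.4651 0.1856 0.1999] yaw 15.36 t 1.65 w 1.0004526413172972 j [-0.83  0.27  0.43  1.93 -0.14  0.97 -0.07]
shift [-0.0001 -0.0032  0.0001] turn 0.001
[392 144  15  92 932] [399.50965665 191.16201717] [0.55219768 0.20608259 0.055     ]
[ 470  144   21   90 1073] [480.11183597 190.04659832] [0.63860943 0.23129682 0.055     ]
[ 304  157   31   65 1348] [319.02002967 190.06750742] [0.4649426  0.18330283 0.055     ]
proj of est (np.float64(319.73964725278836), np.float64(190.97446513578728))
```

View pics/w1.png

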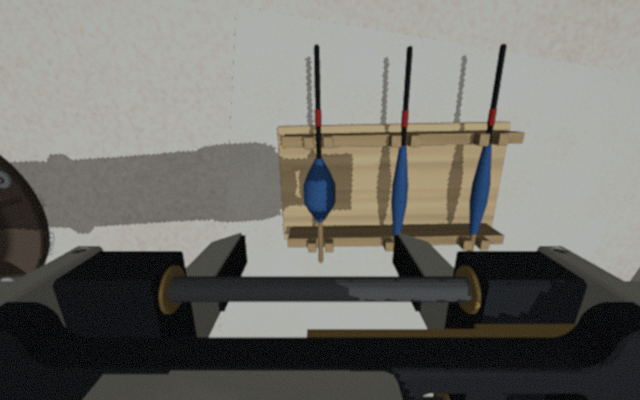

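Wrist view: the float body is at (319,190), aligned between the fingers. This agrees with my estimate to about 1 mm, so I'll descend and grip.

Call:
move_arm(steps="0.03 -0.0025 0 0 0; 0.06 -0.0025 0 0 0; 0.09 -0.0025 0 0 0; 0.115 -0.0025 0 0 0; 0.135 -0.0025 0 0 0; 0.15 -0.0025 0 0 0; 0.16 -0.0025 0 0 0; 0.164 -0.0025 0 0 0; 0.164 -0.0025 0 0 0", squeeze=6)

```text
clock: 2.45
position: [0.4661, 0.1836, 0.036]
ee_rot: [-0.211, 1.561, 0.212]
force: [-0.7, -0.4, -0.9]
width: 0.998
```

Call:
move_arm(steps="0 0 0 0 120; 0 0 0 0 180; 0 0 0 0 220; 0 0 0 0 220; 0 0 0 0 220; 0 0 0 0 220; 0 0 0 0 220; 0 0 0 0 220")

```text
clock: 3.12
position: [0.4662, 0.1828, 0.0361]
ee_rot: [-0.21, 1.56, 0.21]
force: [-0.1, 0.5, -0.1]
width: 0.471
```

Call:
move_arm(steps="0 0 0 0 220; 0 0 0 0 220; 0 0 0 0 220; 0 0 0 0 220; 0 0 0 0 220")

```text
clock: 3.53
position: [0.4662, 0.1828, 0.036]
ee_rot: [-0.21, 1.561, 0.21]
force: [-0.1, -0.8, 0.3]
width: 0.386
```

Call:
move_arm(steps="-0.01 0 0 0 220; -0.03 0 0 0 220; -0.06 0 0 0 220; -0.085 0 0 0 220; -0.1 0 0 0 220; -0.1 0 0 0 220; -0.1 0 0 0 220; -0.1 0 0 0 220; -0.1 0 0 0 220")

```text
clock: 4.28
position: [0.4654, 0.1825, 0.1352]
ee_rot: [-0.211, 1.562, 0.21]
force: [-0.7, 0.4, -1.4]
width: 0.388
```

```bash
python3 - <<'E'
from h import *
go(.466,.183,.136)
P=np.load('pics/topP.npy').reshape(-1,3); fo=np.array([.4655,.183]); a=np.radians(15.4); ex=np.array([np.cos(a),np.sin(a)]); ey=np.array([-ex[1],ex[0]])
q=P[:,:2]-fo; X=q@ex; Y=q@ey; 
for lo,hi,n in ((.044,.058,'rail'),(.008,.017,'base')):
    m=(P[:,2]>lo)&(P[:,2]<hi)&(abs(Y)<.1)&(X>-.06)&(X<.25)
    print(n,m.sum(),'x',np.percentile(X[m],[.5,99.5]).round(4))
    for s in (-1,1):
        k=m&(Y*s>.04); print(s,np.percentile(Y[k],[2,50,98]).round(4))
d=load('w1'); 
for uv in ((317,45),(320,260)): print((onz(d,*uv,.055)[:2]-fo)@ey,(onz(d,*uv,.055)[:2]-fo)@ex)
d=grab('wrist','w2.png')
E
```

```text
pos [0.4654 0.1825 0.1352] yaw 15.35 t 4.2833 w 0.38763908658800883 j [-0.8   0.35  0.42  2.01 -0.19  0.82 -0.01]
shift [-0.0008  0.0003  0.0007] turn None
rail 705 x [-0.0361  0.2215]
-1 [-0.0863 -0.0653 -0.0461]
1 [0.0471 0.0555 0.095 ]
base 2511 x [-0.0465  0.2315]
-1 [-0.0803 -0.0528 -0.0406]
1 [0.0402 0.0459 0.0713]
0.14544388712685097 -0.002392412565102971
-0.0877844359813908 0.0007281084801801752
```

View pics/w2.png

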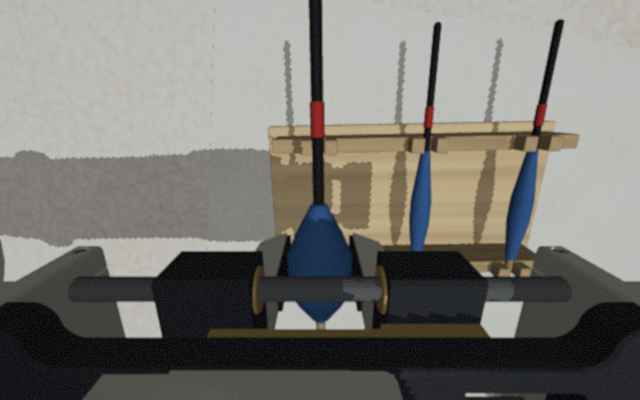

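The float is lifted and level, with its antenna along image-up. Next I'll pivot it in a soft grip: press the antenna root onto the outer edge of the -y rail, about 21 mm beside the empty slot, so the antenna end swings up.

Call:
move_arm(steps="0 -0.03 -0.005 0 220; 0 -0.06 -0.01 0 220; 0 -0.09 -0.016 0 220; 0 -0.11 -0.021 0 220; 0.03 -0.11 -0.021 0 220; 0.055 -0.11 -0.021 0 220; 0.07 -0.11 -0.021 0 220; 0.08 -0.11 -0.021 0 220; 0.085 -0.11 -0.021 0 220; 0.085 -0.11 -0.021 0 220", squeeze=3)

```text
clock: 5.17
position: [0.4744, 0.0709, 0.05]
ee_rot: [-0.211, 1.563, 0.21]
force: [0.8, 0.1, -0.1]
width: 0.393
```

```bash
python3 - <<'E'
from h import *
go(.4735,.0705,.0195)
print(arm.observe()['force'])
for n in('wrist','scene'):
    d=grab(n,n[0]+'3.png')
b=cv2.convertScaleAbs(d['img'][150:290,300:460],alpha=1.8); cv2.imwrite('pics/s3c.png',cv2.resize(b,(640,560),interpolation=cv2.INTER_CUBIC))
E
```

```text
pos [0.4744 0.0709 0.05  ] yaw 15.35 t 5.1667 w 0.3929987801422586 j [-0.54  0.46  0.38  2.13 -0.29  0.6   0.31]
shift [ 0.0306 -0.0001 -0.001 ] turn None
[ 0.78014991  0.12200491 -0.06867336]
```

View pics/s3c.png

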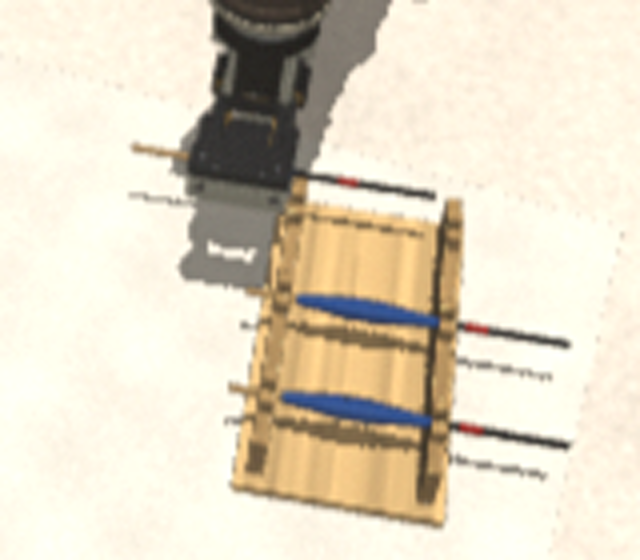

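View pics/w3.png

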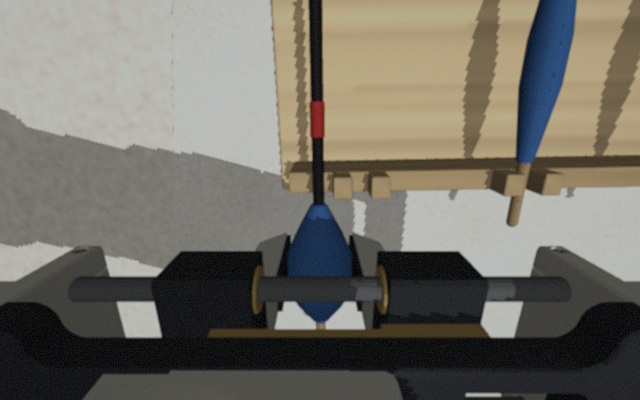

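Wrist view: the antenna (u≈318) sits over plain rail between the blocks at u≈300 and u≈343. I'll press down slowly.

Call:
move_arm(steps="0.006 0 0.001 0 220; 0.011 0 0.001 0 220; 0.014 0 0.001 0 220; 0.017 0 0.001 0 220; 0.02 0 0.001 0 220; 0.02 0 0.001 0 220; 0.02 0 0.001 0 220", squeeze=3)

```text
clock: 5.85
position: [0.4759, 0.0713, 0.0309]
ee_rot: [-0.21, 1.561, 0.21]
force: [0.5, -0.1, -1.1]
width: 0.394
```

```bash
python3 - <<'E'
from h import *
go(.4735,.0705,.0195)
for n in('wrist','scene'):
    d=grab(n,n[0]+'4.png')
b=cv2.convertScaleAbs(d['img'][150:290,300:460],alpha=1.8); cv2.imwrite('pics/s4c.png',cv2.resize(b,(640,560),interpolation=cv2.INTER_CUBIC))
E
```

```text
pos [0.4759 0.0713 0.0309] yaw 15.34 t 5.85 w 0.3942288038072846 j [-0.52  0.5   0.35  2.14 -0.32  0.55  0.33]
shift [ 0.0114 -0.0001 -0.0026] turn None
```

View pics/s4c.png

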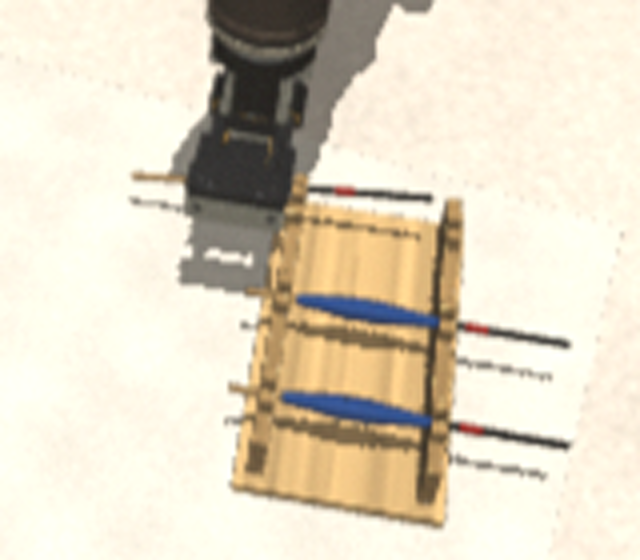

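View pics/w4.png

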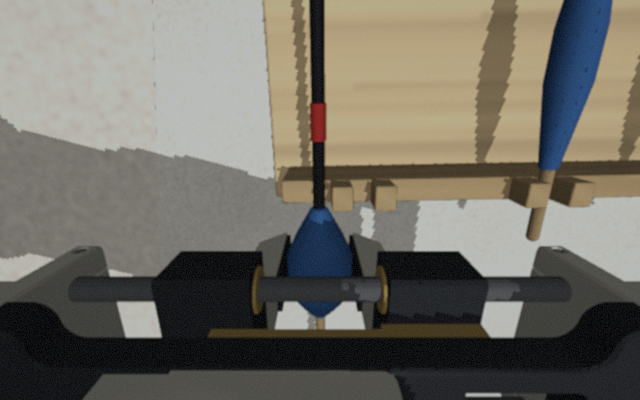

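Call:
move_arm(steps="0.003 0 0 0 220; 0.006 0 0 0 220; 0.009 0 0 0 220; 0.0115 0 0 0 220; 0.0115 0 0 0 220; 0.0115 0 0 0 220")

```text
clock: 6.45
position: [0.4759, 0.0712, 0.0193]
ee_rot: [-0.21, 1.561, 0.21]
force: [0.3, -0.6, 0.4]
width: 0.391
```

```bash
cat > tilt.py <<'E'
from h import *
import sys
# red band + tip by scene/wrist: triangulate red band between scene & wrist, plus z map
tag=sys.argv[1]
o,R=st(); g=o['position']+R[:,0]*-.019; print('grasp',g.round(4),'t',o['clock'],'w',o['width'],o['force'].round(1))
rays=[]
for n in('wrist','scene','top'):
    d=grab(n,n+tag+'.png'); h=cv2.cvtColor(d['img'],cv2.COLOR_BGR2HSV)
    m=cv2.inRange(h,(0,120,40),(8,255,255))|cv2.inRange(h,(172,120,40),(180,255,255))
    k,l,s,c=cv2.connectedComponentsWithStats(m)
    best=None
    for i in range(1,k):
        if s[i,4]<3: continue
        oo,r=ray(d,*c[i]); r/=np.linalg.norm(r); t=(g-oo)@r; dist=np.linalg.norm(oo+t*r-g)
        if dist<.14 and (best is None or s[i,4]>best[0]): best=(s[i,4],c[i],oo,r,dist)
    if best: print(n,best[:2],round(best[4],3)); rays.append((n,best[2],best[3]))
def tri(rs):
    A=sum(np.eye(3)-np.outer(r,r) for _,_,r in rs); b=sum((np.eye(3)-np.outer(r,r))@o for _,o,r in rs); return np.linalg.solve(A,b)
import itertools
for a,b in itertools.combinations(rays,2):
    p=tri([a,b]); v=p-g; print(a[0],b[0],p.round(4),'rel',v.round(4),'len',np.linalg.norm(v).round(4),'tilt',np.degrees(np.arctan2(v[2],np.hypot(v[0],v[1]))).round(1),'az',np.degrees(np.arctan2(v[1],v[0])).round(1))
E
python3 tilt.py 5
```

```text
grasp [0.4759 0.0713 0.0383] t 6.45 w 0.3910354217359389 [ 0.3 -0.6  0.4]
wrist (np.int32(707), array([318.85148515, 141.93776521])) 0.068
scene (np.int32(5), array([384., 195.])) 0.074
wrist scene [0.4566 0.1397 0.0715] rel [-0.0193  0.0685  0.0332] len 0.0785 tilt 25.0 az 105.7
```

View pics/wrist5.png

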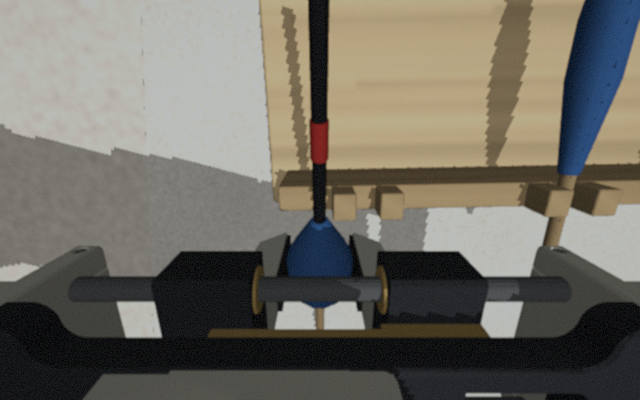

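Tilt is about 25°, as wanted. I'll firm the grip, lift, and re-measure.

Call:
move_arm(steps="0 0 0 0 230; 0 0 0 0 230; 0 0 0 0 230; -0.005 0 0 0 230; -0.015 0 0 0 230; -0.035 0 0 0 230; -0.065 0 0 0 230; -0.095 0 0 0 230; -0.125 0 0 0 230; -0.15 0 0 0 230", squeeze=15)

```text
clock: 7.43
position: [0.4761, 0.071, 0.1724]
ee_rot: [-0.21, 1.559, 0.21]
force: [0.7, 0.2, -0.3]
width: 0.385
```

Call:
move_arm(steps="-0.03 0 0 0 230; -0.06 0 0 0 230; -0.09 0 0 0 230; -0.12 0 0 0 230; -0.145 0 0 0 230; -0.145 0 0 0 230; -0.145 0 0 0 230")

```text
clock: 8.02
position: [0.4764, 0.0712, 0.3164]
ee_rot: [-0.209, 1.557, 0.211]
force: [-0.4, -0.9, -1.1]
width: 0.384
```

```bash
python3 tilt.py 6; python3 -c "
from h import *
go(.5675,-.2333,.311,49.3)
go(.5675,-.2333,.311,-130.7)
s=load('scene6'); cv2.imwrite('pics/s6c.png',cv2.resize(cv2.convertScaleAbs(s['img'][50:290,220:480],alpha=1.6),(650,600)))"
```

```text
grasp [0.4764 0.0712 0.3354] t 8.0167 w 0.3838842000258759 [-0.4 -0.9 -1.1]
wrist (np.int32(692), array([318.90317919, 141.4017341 ])) 0.068
scene (np.int32(22), array([399.27272727, 116.63636364])) 0.076
wrist scene [0.4569 0.1401 0.3673] rel [-0.0195  0.0689  0.032 ] len 0.0784 tilt 24.1 az 105.8
pos [0.4752 0.0711 0.3137] yaw 15.34 t 8.1667 w 0.38335281286758804 j [-0.7   0.12  0.51  1.8  -0.06  1.23  0.09]
shift [ 0.0027 -0.318   0.0085] turn -0.593
pos [0.4752 0.0711 0.3137] yaw 15.34 t 8.1667 w 0.38335281286758804 j [-0.7   0.12  0.51  1.8  -0.06  1.23  0.09]
shift [ 0.0027 -0.318   0.0085] turn 2.549
```

View pics/s6c.png

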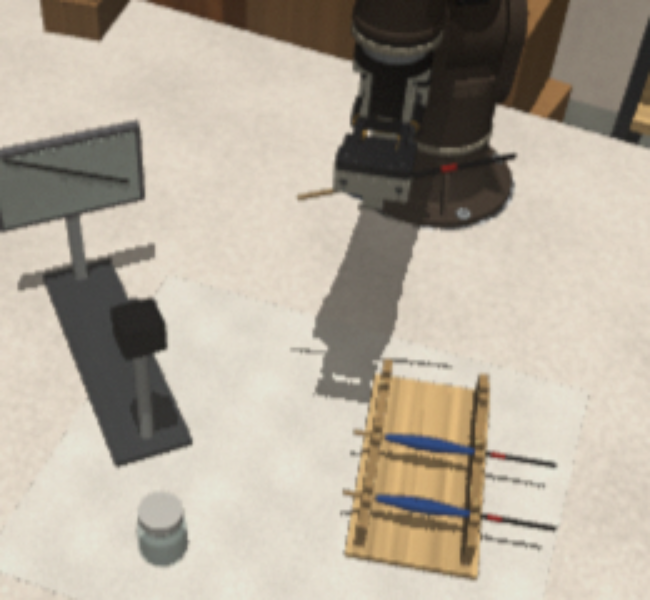

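Call:
move_arm(steps="0 -0.015 0 0.1 230; 0 -0.03 0 0.22 230; 0 -0.05 0 0.34 230; 0 -0.07 0 0.46 230; 0 -0.09 0 0.58 230; 0 -0.11 0 0.7 230; 0 -0.13 0 0.82 230; 0 -0.15 0 0.94 230; 0 -0.16 0 1.06 230; 0 -0.16 0 1.15 230")

```text
clock: 9.0
position: [0.5178, -0.0859, 0.3135]
ee_rot: [0.695, 1.457, -0.699]
force: [0.2, 0.1, -0.3]
width: 0.382
```

```bash
python3 -c "
from h import *
go(.5675,-.2333,.311,-130.7)"
```

```text
pos [ 0.5178 -0.0859  0.3135] yaw -51.14 t 9.0 w 0.381621276157842 j [-0.55  0.24  0.78  1.72 -0.17  1.26 -0.63]
shift [ 0.0027 -0.0538  0.146 ] turn 1.389
```

Call:
move_arm(steps="0 -0.006 0.015 0.08 230; 0 -0.012 0.03 0.2 230; 0 -0.018 0.05 0.32 230; 0 -0.024 0.065 0.44 230; 0 -0.03 0.08 0.56 230; 0 -0.036 0.1 0.68 230; 0 -0.042 0.115 0.8 230; 0 -0.048 0.13 0.92 230; 0 -0.054 0.146 1.04 230; 0 -0.054 0.146 1.16 230")

```text
clock: 9.83
position: [0.5687, -0.2331, 0.3133]
ee_rot: [1.551, 0.941, -1.557]
force: [-1.0, -0.2, 0.7]
width: 0.383
```

```bash
python3 -c "
from h import *
go(.5675,-.2333,.311,-130.7)"
```

```text
pos [ 0.5687 -0.2331  0.3133] yaw -117.55 t 9.8333 w 0.3829104039583674 j [-0.35  0.5   1.04  1.52 -0.44  1.37 -1.33]
shift [ 0.0023 -0.001   0.0007] turn 0.229
```

Call:
move_arm(steps="0 0 0 0.1 230; 0.002 -0.001 0 0.2 230; 0.002 -0.001 0 0.229 230; 0.002 -0.001 0 0.229 230; 0.002 -0.001 0 0.229 230")

```text
clock: 10.25
position: [0.5684, -0.2293, 0.3119]
ee_rot: [1.701, 0.795, -1.703]
force: [0.0, 0.1, 0.1]
width: 0.389
```

```bash
python3 tilt.py 7; python3 -c "
from h import *
go(.5675,-.2333,.181,-130.7)
s=load('scene7'); cv2.imwrite('pics/s7c.png',cv2.resize(cv2.convertScaleAbs(s['img'][20:240,160:400],alpha=1.6),(650,596)))"
```

```text
grasp [ 0.5684 -0.2293  0.3309] t 10.25 w 0.38936048493056197 [0.  0.1 0.1]
wrist (np.int32(718), array([318.86072423, 141.57938719])) 0.067
scene (np.int32(11), array([228.36363636, 104.72727273])) 0.074
wrist scene [ 0.6233 -0.2749  0.3635] rel [ 0.0549 -0.0456  0.0326] len 0.0785 tilt 24.6 az -39.7
pos [ 0.5685 -0.2295  0.3125] yaw -130.02 t 10.4 w 0.38370199231008223 j [-0.38  0.52  1.1   1.53 -0.47  1.38 -1.51]
shift [0.1315 0.0017 0.0036] turn 0.012
```

View pics/s7c.png

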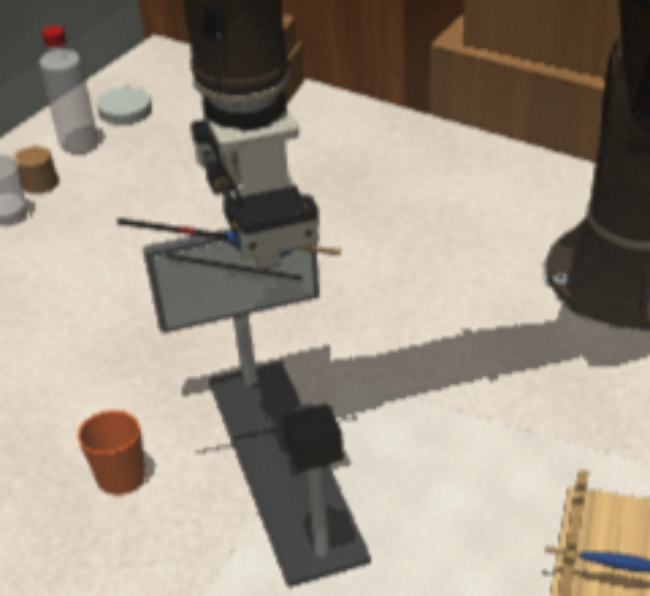

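View pics/wrist7.png

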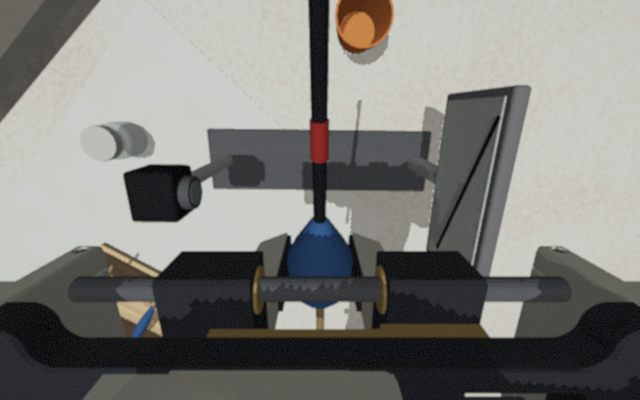

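View pics/top7.png

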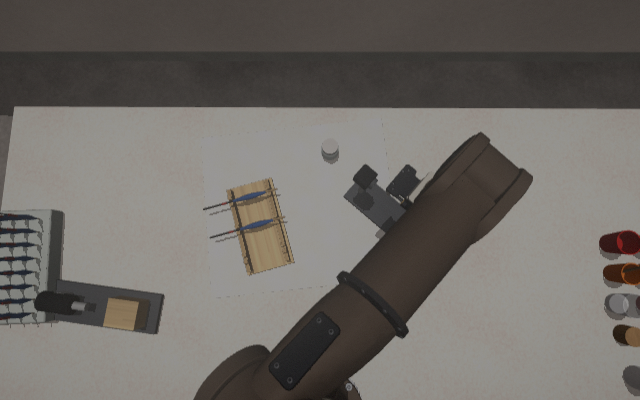

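```bash
python3 - <<'E'
from h import *
d=load('wrist7')
l=onz(d,191,190,.2); a=onz(d,498,117,.2359); b=onz(d,438,247,.1641)
print('lens',l,'up',a,'lo',b,'mid',(a+b)/2, 'len',np.linalg.norm(a-b),'az',np.degrees(np.arctan2(*(a-b)[1::-1])))
g=(a+b)/2; print('lens-panel',l-g,np.linalg.norm(l-g),'mid',(l+g)/2)
P=np.load('pics/topP.npy'); t=load('top7')
f=foc(t); 
for v,u in ((160,500),(180,470),(200,440),(185,410),(250,400)): print(u,v,zpt(t,u,v))
cv2.imwrite('pics/w7c.png',cv2.resize(d['img'][70:270,110:250],None,fx=3,fy=3))
E
```

```text
lens [ 0.65484441 -0.13481262  0.2       ] up [ 0.53555275 -0.38778074  0.2359    ] lo [ 0.41802434 -0.29050466  0.1641    ] mid [ 0.47678854 -0.3391427   0.2       ] len 0.16861436203927707 az -39.61392495153386
lens-panel [1.78055867e-01 2.04330077e-01 2.77555756e-17] 0.2710252244983297 mid [ 0.56581648 -0.23697766  0.2       ]
500 160 [ 0.58819414 -0.24129504  0.72285274]
470 180 [ 0.5576604  -0.19503334  0.73584088]
440 200 [ 0.53057796 -0.15466463  0.73723371]
410 185 [ 0.61016955 -0.18449998  0.42069678]
400 250 [ 0.46498106 -0.09794047  0.75735944]
```

View pics/w7c.png

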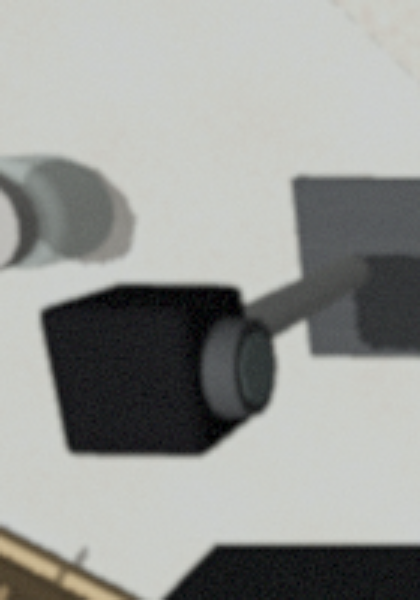

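```bash
python3 - <<'E'
from h import *
go(.567,-.235,.181,-130.3)
d=load('w1'); h=cv2.cvtColor(d['img'],cv2.COLOR_BGR2HSV); m=cv2.inRange(h,(0,120,40),(8,255,255))|cv2.inRange(h,(172,120,40),(180,255,255))
k,l,s,c=cv2.connectedComponentsWithStats(m)
for i in range(1,k):
    if s[i,4]>20:
        p=onz(d,*c[i],.055); print(c[i],np.linalg.norm(p[:2]-[.465,.1833]), np.linalg.norm(p-onz(d,317,45,.055)))
E
```

```text
pos [ 0.5685 -0.2295  0.3125] yaw -130.02 t 10.4 w 0.38370199231008223 j [-0.38  0.52  1.1   1.53 -0.47  1.38 -1.51]
shift [0.1315 0.0024 0.0052] turn 0.005
[317.82352941 117.58823529] 0.07793891540418194 0.06709728297231751
[491.69 116.97] 0.19497605112281963 0.1922501085239185
[404.52941176 118.57647059] 0.11730678085345268 0.11322887514246942
```

Call:
move_arm(steps="0.01 0.0024 0.005 0 230; 0.025 0.0024 0.005 0 230; 0.04 0.0024 0.005 0 230; 0.055 0.0024 0.005 0 230; 0.07 0.0024 0.005 0 230; 0.08 0.0024 0.005 0 230; 0.08 0.0024 0.005 0 230; 0.08 0.0024 0.005 0 230")

```text
clock: 11.07
position: [0.5669, -0.235, 0.2322]
ee_rot: [1.703, 0.793, -1.704]
force: [0.1, -0.2, 0.3]
width: 0.383
```

```bash
python3 tilt.py 8; python3 -c "
from h import *
go(.567,-.235,.181,-130.3)
s=load('scene8'); cv2.imwrite('pics/s8c.png',cv2.resize(cv2.convertScaleAbs(s['img'][20:240,160:400],alpha=1.6),(650,596)))"
```

```text
grasp [ 0.5669 -0.235   0.2512] t 11.0667 w 0.3833544007871602 [ 0.1 -0.2  0.3]
wrist (np.int32(710), array([318.92253521, 141.82112676])) 0.067
scene (np.int32(11), array([231.27272727, 127.54545455])) 0.074
wrist scene [ 0.6215 -0.2806  0.2849] rel [ 0.0546 -0.0456  0.0337] len 0.0787 tilt 25.4 az -39.9
pos [ 0.5675 -0.2354  0.2334] yaw -130.12 t 11.2167 w 0.38406558140166275 j [-0.35  0.58  1.06  1.65 -0.53  1.23 -1.45]
shift [ 0.0524 -0.0007  0.0001] turn 0.003
```

View pics/s8c.png

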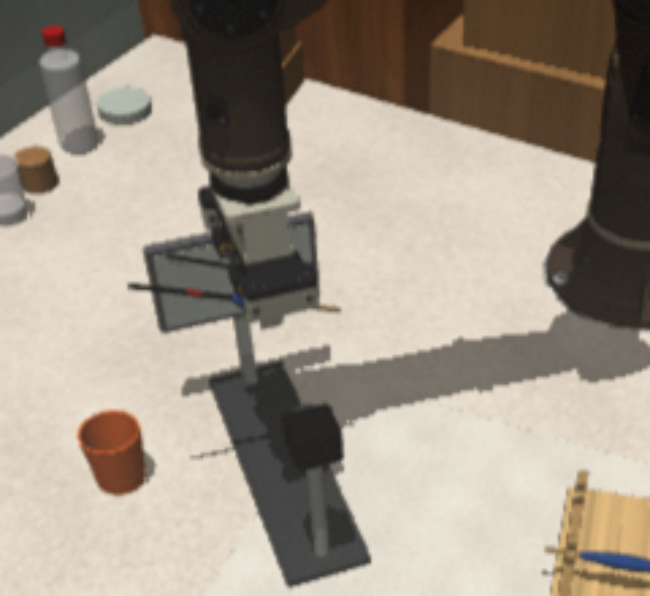

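View pics/wrist8.png

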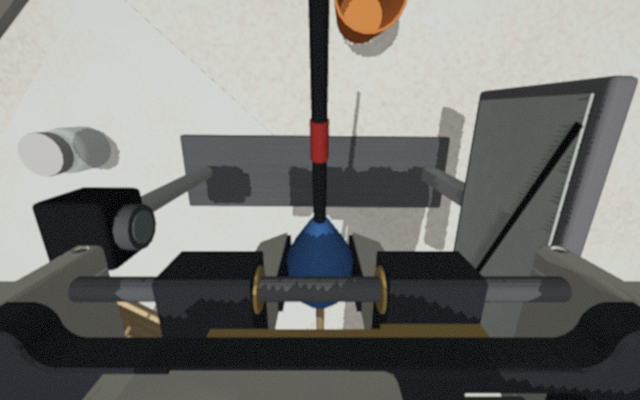

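```bash
python3 - <<'E'
from h import *
d=load('wrist8')
l=onz(d,141,226,.2); a=onz(d,578,125,.2359)
e=np.array([np.cos(np.radians(-40.3))*np.cos(np.radians(25)),np.sin(np.radians(-40.3))*np.cos(np.radians(25)),np.sin(np.radians(25))])
g=a-.085*e
print('lens',l,'upper end',a,'line mid',g,'dist',np.linalg.norm(l-g),'mid',(l+g)/2)
E
```

```text
lens [ 0.65170636 -0.13577234  0.2       ] upper end [ 0.5355915  -0.38781948  0.2359    ] line mid [ 0.47683846 -0.33799327  0.19997745] dist 0.2673426493301623 mid [ 0.56427241 -0.23688281  0.19998872]
```

Call:
move_arm(steps="0.01 0 0 0 230; 0.02 0 0 0 230; 0.03 0 0 0 230; 0.04 0 0 0 230; 0.048 0 0 0 230; 0.0515 0 0 0 230; 0.0515 0 0 0 230; 0.0515 0 0 0 230; 0.0515 0 0 0 230; 0.0515 0 0 0 230")

```text
clock: 12.05
position: [0.5675, -0.2351, 0.1815]
ee_rot: [1.704, 0.791, -1.703]
force: [-0.2, -0.1, -0.5]
width: 0.381
```

```bash
python3 tilt.py 9; python3 -c "
from h import *
go(.567,-.235,.181,-130.3)
s=load('scene9'); cv2.imwrite('pics/s9c.png',cv2.resize(cv2.convertScaleAbs(s['img'][20:240,160:400],alpha=1.6),(650,596)))"
```

```text
grasp [ 0.5674 -0.2351  0.2005] t 12.05 w 0.3813197208466801 [-0.2 -0.1 -0.5]
wrist (np.int32(700), array([318.93      , 141.94571429])) 0.067
scene (np.int32(5), array([234., 142.])) 0.072
wrist scene [ 0.6216 -0.2803  0.2331] rel [ 0.0541 -0.0452  0.0326] len 0.0777 tilt 24.8 az -39.9
pos [ 0.5673 -0.235   0.1814] yaw -130.12 t 12.2 w 0.38458226017231617 j [-0.33  0.63  1.01  1.71 -0.58  1.14 -1.41]
shift [ 0.0004 -0.0003  0.0002] turn 0.003
```

View pics/s9c.png

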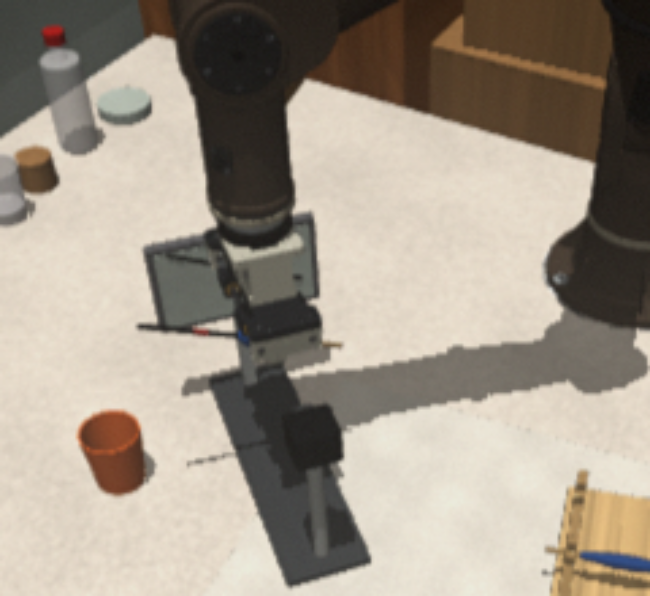

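View pics/wrist9.png

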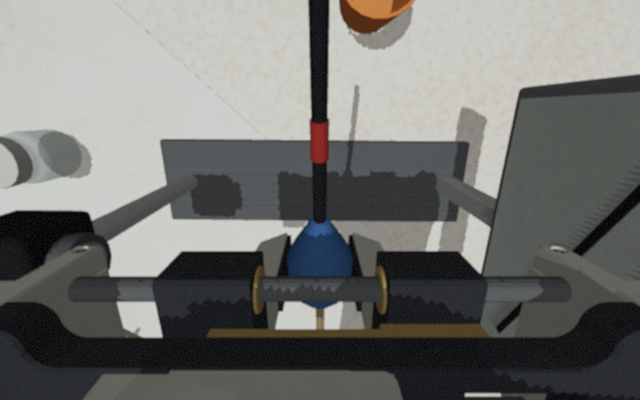

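```bash
python3 - <<'E'
from h import *
a=load('top0')['img'].astype(int); b=load('top9')['img'].astype(int)
df=abs(a-b).max(2)
print('rack upper/floats', (df[185:240,200:290]>40).sum(),'jar',(df[138:160,318:342]>40).sum())
a=load('scene0')['img'].astype(int); b=load('scene9')['img'].astype(int); df=abs(a-b).max(2)
print('cup',(df[170:203,188:216]>40).sum(),'slim',(df[222:275,355:445]>40).sum())
o=arm.observe(); print(o['dq'].round(3),o['width'])
arm.sign_off()
E
```

```text
rack upper/floats 0 jar 0
cup 0 slim 0
[-0.001  0.001 -0.003  0.001  0.     0.     0.001] 0.38458226017231617
the job is handed in; nothing more can be done
```

The round float is held in the air at the viewing place, and the job was handed in at about 12 s of the 45 s allowed; `sign_off` gives no verdict.

**What I did:** I gripped the float by its straight band and lifted it clear of the rack. The tool only points straight down, so I got the slant by pivoting the float in a light 3 N grip. I pressed the antenna root onto the rack's outer rail, away from the slim floats. I then firmed the grip to 15 N, turned the float above the station and lowered it into place.

**Last checks:**

| Check | Measured | Wanted |
|---|---|---|
| Grip point | (0.567, −0.235, 0.2005) m | viewing place: views put it at x 0.564–0.5675, y −0.233 to −0.237, z 0.200 |
| Float tilt, antenna end up | 24.8° | 25° |
| Float heading | −39.9° | −39.6° to −40.7° for the guide line |

- **Position:** The station measurements from the different views disagreed by a few millimetres, up to about 10 mm along the lens–panel direction, inside the 22 mm allowed. I used the middle of them. The float's origin is within about 4 mm of the grip point.
- **Tilt:** The red band's position came from the wrist and scene cameras, and repeat readings since the lift gave 24.1–25.4°. The last one rests on a band only 5 pixels in size in the scene view.
- **Steadiness:** The arm was still, the grip opening was steady at about 35 mm, and the outside force was near zero.
- **Other objects:** The slim floats, cup and jar showed no changed pixels against the first pictures. I saw no sign of contact with the station.

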